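# Measure a blind bore on the bench depth gauge and lock the reading

### The job

Measure the depth of the blind bore in the aluminium housing on the bench depth gauge: raise the gauge's probe, slide the housing bore end first along the guide rails under the overhanging arm until it meets the end stop, let go of it, lower the probe by its knob gently until it rests on the bottom of the bore, and only then swing the clamp lever fully over to lock it. Leave the housing and the probe so, with the lever over, and leave the weight, the tin and the stamp that stand round the gauge where they are.

Things in the scene. Friction and masses are not known exactly. Their poses are not given: they have to be found in the camera images.
- gauge_stand: Bench depth gauge, fixed, grey and dark steel. Origin at table height straight under the probe's axis, z up. Base plate 8 mm thick, x -47 to 103, y -50 to 80 mm. The housing's way in is from +y, moving toward -y. A column at x 57 to 93 mm carries the overhanging arm.
- rails_mouth (a point): Middle of the rails' flared mouth, at the top of the base plate (8 mm above the table), stand's y = 78 mm. Two rails along y, tops 20 mm above the table, are 56 mm apart inside from y = -35 to 55 mm and flare out to about 70 mm at the mouth.
- end_stop (a point): Middle of the end stop's face between the rails, 8 mm above the table at the stand's y = -30 mm; the stop is 30 mm high. The housing's -y end face comes to rest here.
- overhang_nose (a point): Middle of the front end of the overhanging arm, at its top. Arm: stand's x -25 to 93, y -18 to 18 mm; 70 mm (bush under it) to 104 mm above the table. Above it stand only the probe's knob and the clamp lever.
- probe_knob (a point): Centre of the probe's black knob, an upright cylinder 22 mm across and 30 mm high on top of the rod. It is taken from above; at its lowest its centre is 138 mm above the table, at its highest 186 mm, 124 mm above the tip. It keeps the stand's axes.
- probe_tip (a point): Lower end of the probe: a round steel rod of 8 mm diameter with a rounded tip, on the stand's vertical axis x = y = 0.
- probe (a joint): Height slide of the probe, in m: 0 fully raised (tip 62 mm above the table), 0.048 fully lowered (tip 14 mm above the table). It starts lowered, so low that the housing cannot pass. About 3 N of friction hold it wherever it is left.
- lock_lever (a joint): Clamp lever on top of the arm, turning about a vertical axis at the stand's x = 70, y = 0 mm, in rad: 0 released, 1.1 fully over (locked) at its end stop; locked counts from 1.0. Turns clockwise seen from above, stiffly (0.08 N m), and stays where it is left; starts between 0 and 0.3.
- lever_handle (a point): Middle of the lever's upright black pin, 12 mm in diameter, 109 to 145 mm above the table, 50 mm from the lever's axis. At joint value q it lies at the stand's x = 70 - 50 sin(0.6 - q), y = 50 cos(0.6 - q) mm; swinging over moves it mainly toward the stand's +x, away from the probe.
- housing_center (a point): Centre (half-way up) of the housing, a loose aluminium block, about 0.45 kg, 50 mm wide (its x), 170 mm long (its y), 40 mm high, lying flat on the table, bore mouth up. The bore is at its -y end. Gripped across the 50 mm width near y = +45 mm, its plain end, the fingers stay clear of arm and base plate when it is home.
- bore_mouth (a point): Centre of the bore's mouth in the housing's top face, 55 mm from the housing's centre and 30 mm from its -y end face; bore 26 mm in diameter. When the housing touches the end stop, resting on the base plate, the bore lies under the probe.
- bore_bottom: Flat bottom of the bore; origin at the centre of its upper face. Its depth below the mouth differs from part to part, 12 to 30 mm.
- weight: Bystander: 500 g check weight, grey cylinder with a neck, 42 mm in diameter, 66 mm high, near the rails; origin under its centre.
- tin: Bystander: small lidded tin, 59 mm in diameter, 56 mm high, near the rails; origin under its centre.
- stamp: Bystander: hand date stamp, wooden foot 26 x 48 mm with an upright black handle, 68 mm high, near the rails; origin under its centre.

How it is judged:
By the outcome, as a careful person would: the job done as asked, in the order asked, and still so for the second after the job is handed in, with the robot touching nothing.
It also fails if it takes over 72 s, if anything falls off the work surface, if the arm or the gripper's body presses on something with over 40 N, if the wrist force passes 120 N, or if a joint passes its speed limit or range.

### The arm

A 7-joint arm with a two-finger parallel gripper is mounted at the origin on a cart in front of the work surface, level with it; the furniture and walls round the work are solid. World frame = base frame: x ahead of the robot, y to its left, z up, the work surface at z = 0. Lengths are in m, angles in rad, forces in N, time in s.
With the tool pointing down it reaches from about 0.425 to 0.825 m from the base axis. Payload 3.6 kg.
Tool frame: the origin (TCP) lies at the very end of the fingers, on their centre line; the grasp point (between the pads) lies 19 mm behind it; z points along the fingers, y is the line along which they close (so a half turn about z gives the same grasp; the last joint's range is limited). The gripper opens to 93 mm and grips with 3 to 60 N. Pads are 15 mm wide; open, the fingers measure 128 mm over their backs; the gripper's body (75 mm by 188 mm) begins 65 mm behind the grasp point.
Start: joints at [1.292, 0.615, -0.013, 1.423, 0.008, 1.103, -0.04], TCP at [0.162, -0.629, 0.219] pointing down, gripper open.
Joint ranges: [-3.12, 3.12], [-0.3, 2.06], [-1.34, 1.32], [0.26, 2.42], [-1.36, 4.5], [0.01, 1.98], [-2.84, 2.84]. Speed limits (rad/s): [2.79, 2.79, 3.14, 3.14, 3.14, 3.14, 3.14].

### API

Orientations are given as a unit quaternion [w, x, y, z].
In Python, from station import r, optics, order gives the robot as it stands.
- The arm moves only by the shell command python3 -m inch 'ROWS' [OPENING]. ROWS is text: rows parted by semicolons, each of 6 numbers parted by spaces: the shift along the tool's x, y, z each as a share of 0.25 m, from -1 to 1, then the turn, a rotation vector about the tool's x, y, z each as a share of 180 degrees, from -1 to 1. In form: tx ty tz wx wy wz; .... A call has exactly 10 rows; each row is the pose to reach, as a shift and turn from the pose commanded when the call began, along the tool's axes at that moment, turning the shorter way round; what a row does not reach only later rows make up. A row lasts 1/10 s, in which the tool goes at most 50 mm and 8.59 degrees, less where a joint would pass 70% of its speed; a pose out of reach is approached as far as the arm can. A call with a number of a shift or a turn outside -1 to 1 is refused whole. A call with a gripper value outside its range is refused whole. OPENING is the finger opening in mm, from 0 to 93, set as the call begins (- or left out, the last holds). The fingers move at their own pace and stop on an object; the grip force is fixed at half the most. Time passes only in rows, so rows that repeat a pose let the fingers close, or fill a call up. It gives the time, the measured TCP pose, the force, the opening and the grip force at its end, in the units of the state.
- r.get_state(): the state, without advancing time (a new reading comes with each control period).
- optics.camera(name): name is "scene" or "top" or "wrist"; returns the picture (480x640x3 uint8, blue, green, red); there is no depth.
- optics.get_calibration(name): a dict with "K" (3x3 intrinsics, pixels), "xyz" and "attitude" of the camera in the world. Camera axes: x right, y up, looking along -z (the intrinsics and any distortion apply to the point x, -y, -z); pixel columns grow to the right and rows downward; lengths in m; the calibration is good to about 2 mm. A picture is of the moment at which its call begins: read the wrist's pose just before it. get_calibration takes no time and is no camera call; for the wrist camera it gives the pose at the moment of the call.
- order.sign_off(): hands the job in; it is judged then, once.
The state is a dict: "clock": time; "qpos": joint angles; "qvel": joint speeds; "effort": joint torques, N m; "tcp_pos": TCP position; "tool_rot": TCP orientation; "wrist_force": force on the tool from outside, world axes, zero at the start; "wrist_torque": the same for the moment, N m; "gripper_width": finger opening in m; "finger_force": force on a finger pad.
Only numpy, scipy, OpenCV 4.12 (cv2) and the standard library are available. Lean on these libraries where they do the work, as an engineer would, in place of code of your own. Each camera call takes 0.05 s, during which the arm holds its last target. There are 200 camera calls.

## Working session

There is one attempt and no reset: what is moved stays moved. The work goes in short steps, Python scripts to look and compute and a shell command to move; the robot and the scene stay as the last step left them, time stands still between calls to the robot, and variables do not carry over. Pictures are saved under pics/ and viewed, at most 13 in all, crops included, and the job is handed in when it is done.

```bash
mkdir -p pics; ls
python3 - <<'E'
from station import r,optics
import cv2
s=r.get_state();print(s)
for n in("scene","top"):
    cv2.imwrite(f"pics/{n}0.png",optics.camera(n));c=optics.get_calibration(n);print(n,c)
print(optics.get_calibration("wrist"))
E
```

```text
pics
{'clock': 0.0, 'qpos': array([ 1.29249149,  0.61592983, -0.01262526,  1.42486621,  0.00808721,
        1.10340446, -0.04041165]), 'qvel': array([ 0.00166237, -0.00020226, -0.00198327, -0.00057787, -0.00040092,
        0.00137724,  0.00074905]), 'effort': array([-1.86786237e-04, -4.58935225e+01,  2.08882489e-01, -1.65746051e+01,
       -6.11239881e-02,  2.04874476e-02,  2.46842819e-04]), 'tcp_pos': array([ 0.16177102, -0.62873897,  0.2174851 ]), 'tool_rot': array([-1.26762149e-03,  9.92080419e-01,  1.25597795e-01, -1.70623696e-04]), 'wrist_force': array([0.08057355, 0.19840861, 0.15914781]), 'wrist_torque': array([-0.02369426, -0.00925323,  0.00980299]), 'finger_force': 0.0, 'gripper_width': 0.09303464126131471}
scene {'K': array([[484.56563749,   0.        , 324.98893699],
       [  0.        , 484.56563749, 246.31966516],
       [  0.        ,   0.        ,   1.        ]]), 'xyz': array([ 0.20049514, -0.46323053,  0.66705148]), 'attitude': array([ 0.86277965,  0.43636028, -0.10444761, -0.23300574])}
top {'K': array([[588.09736884,   0.        , 325.04069034],
       [  0.        , 588.09736884, 244.91053556],
       [  0.        ,   0.        ,   1.        ]]), 'xyz': array([0.3716307 , 0.12767561, 0.98896338]), 'attitude': array([ 0.70936695,  0.0576457 , -0.05553109, -0.70027981])}
{'K': array([[334.48648552,   0.        , 322.14335959],
       [  0.        , 334.48648552, 242.68310504],
       [  0.        ,   0.        ,   1.        ]]), 'xyz': array([ 0.22786715, -0.61194944,  0.38315317]), 'attitude': array([ 0.78412065, -0.09879025,  0.07800456, -0.60770929])}
```

View pics/scene0.png

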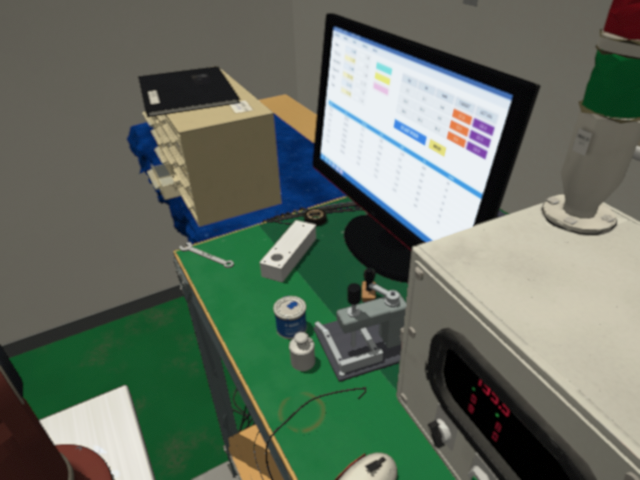

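View pics/top0.png

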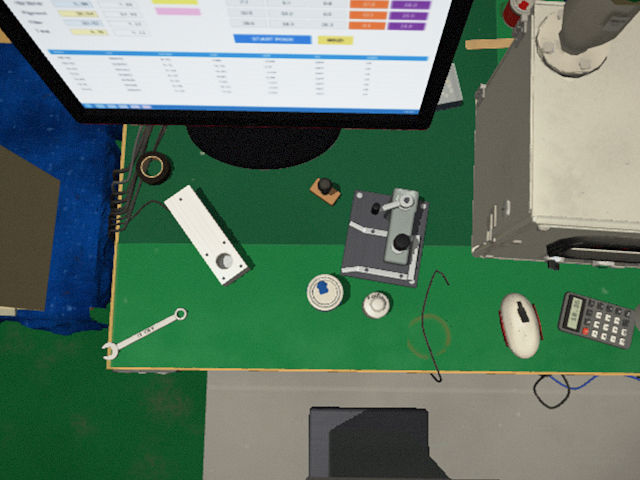

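The scene view shows the gauge centre-right, with the housing up and left of it at about (290,250), and the tin (290,315) and weight (302,350) in front. In the top view the housing runs (185,195)–(235,275) with its bore at (225,261). The gauge spans (345–425, 190–285), with the knob at (402,242), the lever pin at (376,209), and its mouth on the left. The stamp is at (325,190), the tin at (325,292) and the weight at (376,305).

```bash
cat > h.py <<'E'
import numpy as np,cv2
from scipy.spatial.transform import Rotation as R
from station import r,optics
def rot(q): return R.from_quat(np.roll(q,-1))
def cast(c,px,z):
    "pixel(s) -> world points on plane z"
    px=np.atleast_2d(np.array(px,float)); K=c["K"]
    d=np.c_[(px[:,0]-K[0,2])/K[0,0],-(px[:,1]-K[1,2])/K[1,1],-np.ones(len(px))]
    d=rot(c["attitude"]).apply(d); o=c["xyz"]
    return o+d*((z-o[2])/d[:,2])[:,None]
def proj(c,P):
    p=rot(c["attitude"]).inv().apply(np.atleast_2d(P)-c["xyz"]); K=c["K"]
    return np.c_[K[0,2]-K[0,0]*p[:,0]/p[:,2],K[1,2]+K[1,1]*p[:,1]/p[:,2]]
def shift(d,w=(0,0,0)):
    "world displacement (m) -> row shares at the present tool axes"
    s=r.get_state(); return np.round(rot(s["tool_rot"]).inv().apply(d)/.25,4)
E
python3 - <<'E'
from h import *
im=cv2.imread("pics/top0.png");c=optics.get_calibration("top")
cr=cv2.resize(im[160:330,150:440],None,fx=2.75,fy=2.75,interpolation=cv2.INTER_CUBIC);cv2.imwrite("pics/crop0.png",cr)
hsv=cv2.cvtColor(im,cv2.COLOR_BGR2HSV)
m=((hsv[...,1]<60)&(hsv[...,2]>120)).astype('u1')*255;m[:,:150]=0;m[:180]=0;m[300:]=0;m[:,260:]=0
k=max(cv2.findContours(m,0,1)[0],key=cv2.contourArea);b=cv2.minAreaRect(k);print(b,cv2.boxPoints(b))
P=cast(c,cv2.boxPoints(b),.04);print(P)
for n,p,z in[("bore",(225,261),.04),("knob",(402,242),.15),("pin",(376,209),.145),("bl",(342,276),.008),("br",(415,286),.008),("tl",(356,192),.008),("tr",(428,203),.008),("tin",(325,292),.056),("wt",(376,305),.066),("stamp",(325,190),.02)]:print(n,cast(c,p,z).round(4))
E
```

```text
((204.90904235839844, 234.157958984375), (101.94363403320312, 31.86860466003418), 54.55428695678711) [[162.36777 201.87378]
 [188.33002 183.39218]
 [247.45032 266.44214]
 [221.48807 284.92374]]
[[0.59369188 0.40168036 0.04      ]
 [0.62573045 0.3602757  0.04      ]
 [0.4879205  0.25716988 0.04      ]
 [0.45729252 0.29814058 0.04      ]]
bore [[0.4964 0.294  0.04  ]]
knob [[0.5129 0.0199 0.15  ]]
pin [[0.5624 0.057  0.145 ]]
bl [[0.4778 0.1026 0.008 ]]
br [[ 0.4625 -0.0195  0.008 ]]
tl [[0.6227 0.0798 0.008 ]]
tr [[ 0.6049 -0.0433  0.008 ]]
tin [[0.4467 0.1305 0.056 ]]
wt [[0.4266 0.0505 0.066 ]]
stamp [[0.6225 0.1329 0.02  ]]
```

View pics/crop0.png

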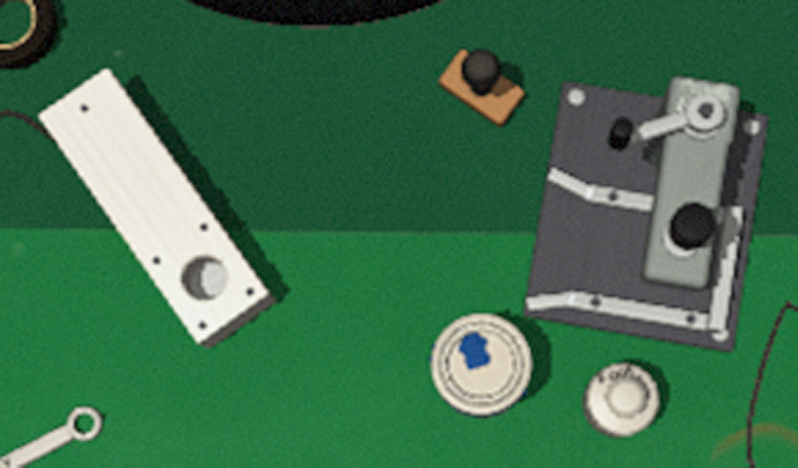

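```bash
cat >> h.py <<'E'
def tri(c1,p1,c2,p2):
    a,b=cast(c1,p1,0)[0]-c1["xyz"],cast(c2,p2,0)[0]-c2["xyz"]
    t=np.linalg.lstsq(np.c_[a,-b],c2["xyz"]-c1["xyz"],rcond=None)[0]
    A,B=c1["xyz"]+a*t[0],c2["xyz"]+b*t[1]; return (A+B)/2,np.linalg.norm(A-B)
E
python3 - <<'E'
from h import *
s,t=optics.get_calibration("scene"),optics.get_calibration("top")
for n,a,b in[("boxtop",(415,250),(530,225)),("boxbot",(398,395),(474,252)),("mon BL",(316,165),(80,122)),("knob",(353,294),(402,242)),("pin",(370,276),(376,209))]:print(n,tri(s,a,t,b))
E
```

```text
boxtop (array([ 0.51048953, -0.11032658,  0.31517232]), np.float64(0.007533628962747916))
boxbot (array([ 0.51482822, -0.11139078,  0.03658399]), np.float64(0.004403845051065337))
mon BL (array([0.71330178, 0.52261725, 0.09678311]), np.float64(0.008790814321947877))
knob (array([0.51290491, 0.01951158, 0.1439404 ]), np.float64(0.0021113853535196683))
pin (array([0.56687939, 0.0552347 , 0.13114076]), np.float64(0.0029547226054369275))
```

```bash
python3 -m inch '0 0 -0.4 0 0 -0.05; 0 0 -0.8 0 0 -0.1; 0 0 -0.8 0 0 -0.15; 0 0 -0.8 0 0 -0.2;0.9 -1 -0.8 0 0 -0.25;0.9 -1 -0.8 0 0 -0.3;0.9 -1 -0.8 0 0 -0.35;0.9 -1 -0.8 0 0 -0.376;0.9 -1 -0.8 0 0 -0.376;0.9 -1 -0.8 0 0 -0.376'
python3 -c "
from h import *
p=r.get_state()['tcp_pos'];print(p,shift(np.array([.46,.07,.42])-p))"
```

```text
clock: 1.1
tcp_pos: [0.3011, -0.3614, 0.4184]
tool_rot: [-0.0, 0.754, 0.657, -0.0]
wrist_force: [0.9, -0.4, 0.2]
gripper_width: 0.0929
finger_force: 0.0
[ 0.30106521 -0.36136091  0.4183527 ] [ 1.7965  0.3924 -0.0061]
```

```bash
python3 -m inch '1 0.3 0 0 0 0;1 0.3 0 0 0 0;1 0.3 0 0 0 0;1 0.3 0 0 0 0;1 0.3 0 0 0 0;1 0.3 0 0 0 0;1 0.3 0 0 0 0;1 0.3 0 0 0 0;1 0.3 0 0 0 0;1 0.3 0 0 0 0'
python3 -m inch '0.6 0.1 0.4 0 0 0;0.6 0.1 0.4 0 0 0;0.6 0.1 0.4 0 0 0;0.6 0.1 0.4 0 0 0;0.6 0.1 0.4 0 0 0;0.6 0.1 0.4 0 0 0;0.6 0.1 0.4 0 0 0;0.6 0.1 0.4 0 0 0;0.6 0.1 0.4 0 0 0;0.6 0.1 0.4 0 0 0'
python3 - <<'E'
from h import *
c=optics.get_calibration("wrist");cv2.imwrite("pics/w1.png",optics.camera("wrist"));np.save("w1.npy",c,allow_pickle=True)
print(c["xyz"],rot(c["attitude"]).apply([[0,0,-1],[1,0,0]]),r.get_state()["tcp_pos"])
E
```

```text
clock: 2.1
tcp_pos: [0.4088, -0.128, 0.4185]
tool_rot: [-0.0, 0.755, 0.655, -0.0]
wrist_force: [-0.4, -1.1, -0.5]
gripper_width: 0.0927
finger_force: 0.0
clock: 3.1
tcp_pos: [0.4548, 0.0182, 0.3191]
tool_rot: [0.0, 0.755, 0.656, 0.0]
wrist_force: [-0.1, 0.9, -0.3]
gripper_width: 0.093
finger_force: 0.0
[0.46322866 0.0868566  0.48462321] [[-0.03289842 -0.24842976 -0.96809108]
 [ 0.99031222 -0.1388445   0.00197647]] [0.45476179 0.01845058 0.31899296]
```

View pics/w1.png

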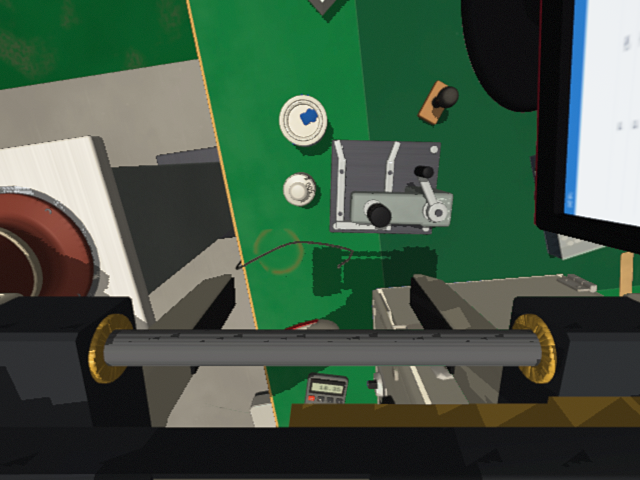

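The wrist view shows the base plate with corners at (331,141), (438,141) and (331,232), nearly aligned with the image. The knob is at (378,213), the lever pin at (424,171), and the monitor's left edge is at x≈540.

Run:
```python
from h import *
im=cv2.imread("pics/w1.png");c=np.load("w1.npy",allow_pickle=True).item()
hsv=cv2.cvtColor(im,cv2.COLOR_BGR2HSV);m=hsv[...,1]<90
L=[(np.argmax(m[y,322:])+322-.5,y) for y in range(150,226)]
T=[(x,np.argmax(m[132:,x])+132-.5) for x in range(342,428)]
B=[(x,238-np.argmax(m[238:200:-1,x])+.5) for x in range(340,355)]
def fit(pts):
    P=cast(c,pts,.008)[:,:2]
    for _ in range(4):
        o=P.mean(0);d=np.linalg.svd(P-o)[2][0];e=abs((P-o)@[-d[1],d[0]]);P=P[e<max(.001,2*e.std())]
    return o,d,len(P)
l,t,b=fit(L),fit(T),fit(B)
for n,k in zip("LTB",(l,t,b)):
    print(n,k,np.degrees(np.arctan2(k[1][1],k[1][0])))
def ang(d,near):
    a=np.degrees(np.arctan2(d[1],d[0]));return (a-near+90)%180-90
yaw=(ang(l[1],90)*len(L)+ang(t[1],0)*len(T))/(len(L)+len(T));print("yaw",yaw)
# corner left/top = stand (-47,80)
A=np.c_[l[1],-t[1]];u=np.linalg.solve(A,t[0]-l[0]);C=l[0]+u[0]*l[1]
q=np.radians(yaw);Rm=np.array([[np.cos(q),-np.sin(q)],[np.sin(q),np.cos(q)]])
print("corner",C,"origin",C-Rm@[-.047,.08], "width LB", (b[0]-C)@Rm)
for z in(.153,.165):print("knobtop",cast(c,(378,213),z), "pin",cast(c,(424,171),.145))
```

```text
L (array([0.46954785, 0.04213518]), array([-0.1619351 , -0.98680141]), 76) -99.31923450264986
T (array([0.55130407, 0.09531816]), array([ 0.98716757, -0.15968777]), 86) -9.188773973484988
B (array([ 0.48621694, -0.02463925]), array([ 0.97127159, -0.23797373]), 13) -13.766979117495376
yaw -9.249977678525298
corner [0.48016369 0.10682609] origin [0.51369315 0.02031149] width LB [ 0.02710656 -0.1287828 ]
knobtop [[0.51161482 0.02436964 0.153     ]] pin [[0.56219607 0.05849977 0.145     ]]
knobtop [[0.50986393 0.02663078 0.165     ]] pin [[0.56219607 0.05849977 0.145     ]]
```

```bash
python3 -c "
from h import *
p=r.get_state()['tcp_pos'];print(shift(np.array([.5135,.0203,.127])-p))"
```

```text
[0.04   0.2311 0.7681]
```

```bash
python3 -m inch '0.04 0.231 0 0 0 0.0067;0.04 0.231 0.2 0 0 0.0067;0.04 0.231 0.3 0 0 0.0067;0.04 0.231 0.4 0 0 0.0067;0.04 0.231 0.5 0 0 0.0067;0.04 0.231 0.5 0 0 0.0067;0.04 0.231 0.5 0 0 0.0067;0.04 0.231 0.5 0 0 0.0067;0.04 0.231 0.5 0 0 0.0067;0.04 0.231 0.5 0 0 0.0067' 52
python3 - <<'E'
from h import *
s=r.get_state();c=optics.get_calibration("wrist");w=optics.camera("wrist");t=optics.camera("top")
w=w[160:400,170:490];t=cv2.resize(t[180:300,330:490],None,fx=2,fy=2)
cv2.imwrite("pics/c2.png",np.hstack([w,t]));print(s["tcp_pos"],shift(np.array([.5135,.0203,.127])-s["tcp_pos"]))
E
```

```text
clock: 4.15
tcp_pos: [0.5139, 0.021, 0.1947]
tool_rot: [0.001, 0.761, 0.649, 0.001]
wrist_force: [-0.2, -0.7, 1.0]
gripper_width: 0.0522
finger_force: 0.0
[0.51389674 0.02100202 0.19474553] [-0.0031 -0.0015  0.271 ]
```

View pics/c2.png

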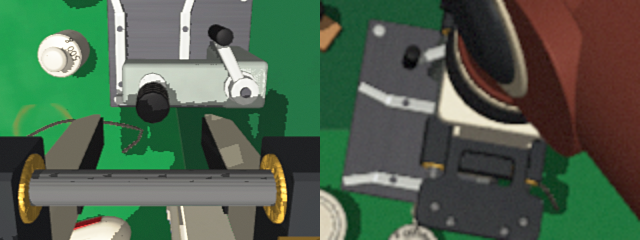

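```bash
python3 -c "
from h import *
c=optics.get_calibration('wrist')
for z in (.153,.16): print(cast(c,[(323,263),(323,270)],z), proj(c,[.5135,.0203,z]))"
python3 -m inch '0 0 0.05 0 0 0;0 0 0.1 0 0 0;0 0 0.15 0 0 0;0 0 0.2 0 0 0;0 0 0.24 0 0 0;0 0 0.27 0 0 0;0 0 0.27 0 0 0;0 0 0.27 0 0 0;0 0 0.27 0 0 0;0 0 0.27 0 0 0'
```

```text
[[0.51367729 0.02290207 0.153     ]
 [0.51292173 0.01816856 0.153     ]] [[323.36113207 266.80227746]]
[[0.51400205 0.02514907 0.16      ]
 [0.51327206 0.02057573 0.16      ]] [[323.42581461 270.35459628]]
clock: 5.25
tcp_pos: [0.5137, 0.021, 0.1267]
tool_rot: [0.0, 0.761, 0.649, 0.001]
wrist_force: [-0.9, -0.2, 0.0]
gripper_width: 0.0521
finger_force: 0.0
```

```bash
python3 -m inch '0 0 0 0 0 0;0 0 0 0 0 0;0 0 0 0 0 0;0 0 0 0 0 0;0 0 0 0 0 0;0 0 0 0 0 0;0 0 0 0 0 0;0 0 0 0 0 0;0 0 0 0 0 0;0 0 0 0 0 0' 0
```

```text
clock: 6.25
tcp_pos: [0.5141, 0.0208, 0.1263]
tool_rot: [0.0, 0.761, 0.649, 0.001]
wrist_force: [4.0, -0.0, -1.5]
gripper_width: 0.0212
finger_force: 30.0
```

```bash
python3 -m inch '0 0 -0.02 0 0 0;0 0 -0.04 0 0 0;0 0 -0.06 0 0 0;0 0 -0.08 0 0 0;0 0 -0.1 0 0 0;0 0 -0.12 0 0 0;0 0 -0.14 0 0 0;0 0 -0.14 0 0 0;0 0 -0.14 0 0 0;0 0 -0.14 0 0 0'
python3 -m inch '0 0 -0.008 0 0 0;0 0 -0.014 0 0 0;0 0 -0.018 0 0 0;0 0 -0.02 0 0 0;0 0 -0.02 0 0 0;0 0 -0.02 0 0 0;0 0 -0.02 0 0 0;0 0 -0.02 0 0 0;0 0 -0.02 0 0 0;0 0 -0.02 0 0 0'
```

```text
clock: 7.25
tcp_pos: [0.514, 0.0209, 0.1618]
tool_rot: [0.001, 0.761, 0.649, 0.001]
wrist_force: [3.2, -1.6, 3.5]
gripper_width: 0.0218
finger_force: 30.0
clock: 8.25
tcp_pos: [0.514, 0.0209, 0.1657]
tool_rot: [0.0, 0.761, 0.649, 0.001]
wrist_force: [6.1, -1.0, -2.4]
gripper_width: 0.0216
finger_force: 30.0
```

```bash
python3 -m inch '0 0 -0.004 0 0 0;0 0 -0.008 0 0 0;0 0 -0.012 0 0 0;0 0 -0.016 0 0 0;0 0 -0.016 0 0 0;0 0 -0.016 0 0 0;0 0 -0.016 0 0 0;0 0 -0.016 0 0 0;0 0 -0.016 0 0 0;0 0 -0.016 0 0 0'
```

```text
clock: 9.25
tcp_pos: [0.514, 0.0208, 0.1698]
tool_rot: [0.0, 0.761, 0.649, 0.001]
wrist_force: [6.6, -1.5, -2.7]
gripper_width: 0.0218
finger_force: 30.0
```

```bash
python3 -m inch '0 0 0 0 0 0;0 0 0 0 0 0;0 0 0 0 0 0;0 0 -0.15 0 0 0;0 0 -0.35 0 0 0;0 0 -0.5 0 0 0;0.2 0 -0.5 0 0 0;0.4 0 -0.5 0 0 0;0.6 0 -0.5 0 0 0;0.6 0 -0.5 0 0 0' 60
python3 -m inch '0.2 0 0 0 0 0.04;0.4 0 0 0 0 0.08;0.4 0 0 0 0 0.12;0.4 0 0 0 0 0.16;0.4 0 0 0 0 0.2;0.4 0 0 0 0 0.243;0.4 0 0 0 0 0.243;0.4 0 0 0 0 0.243;0.4 0 0 0 0 0.243;0.4 0 0 0 0 0.243' 80
python3 - <<'E'
from h import *
c=optics.get_calibration("wrist");cv2.imwrite("pics/w3.png",optics.camera("wrist"));np.save("w3.npy",c,allow_pickle=True)
E
```

```text
clock: 10.25
tcp_pos: [0.5338, 0.1789, 0.2952]
tool_rot: [-0.004, 0.756, 0.654, 0.001]
wrist_force: [-0.6, 0.2, -0.6]
gripper_width: 0.0601
finger_force: 0.0
clock: 11.25
tcp_pos: [0.5527, 0.2676, 0.2951]
tool_rot: [-0.0, 0.948, 0.319, -0.0]
wrist_force: [-0.1, -0.3, 0.0]
gripper_width: 0.08
finger_force: 0.0
```

View pics/w3.png

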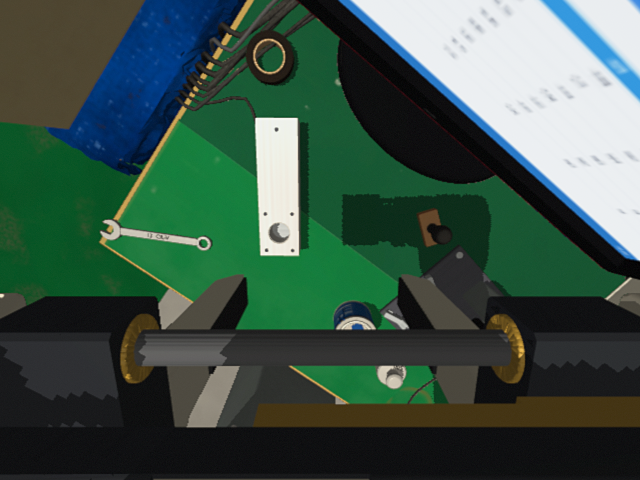

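The housing is at (255–299, 118–255) with its bore at (280,232), nearly aligned with the image.

Run:
```python
from h import *
im=cv2.imread("pics/w3.png");c=np.load("w3.npy",allow_pickle=True).item()
hsv=cv2.cvtColor(im,cv2.COLOR_BGR2HSV);m=((hsv[...,1]<60)&(hsv[...,2]>130)).astype('u1')*255
m[:,:245]=0;m[:,310:]=0;m[:110]=0;m[265:]=0
k=max(cv2.findContours(m,0,1)[0],key=cv2.contourArea)
P=cast(c,k[:,0].astype(float),.04)[:,:2]
b=cv2.minAreaRect((P*1000).astype('f4'));print(b)
x=np.array(b[0])/1000;bore=cast(c,(280,232),.04)[0,:2]
e=np.array(cv2.boxPoints(b))/1000
l=max((e[1]-e[0],e[2]-e[1]),key=np.linalg.norm);u=l/np.linalg.norm(l)
if u@(bore-x)>0:u=-u
print("yaw_y",np.degrees(np.arctan2(u[1],u[0])),"bore along",u@(bore-x),bore)
s=r.get_state();ty=rot(s["tool_rot"]).apply([0,1,0]);print("tool y ang",np.degrees(np.arctan2(ty[1],ty[0])))
g=x+.022*u;print("centre",x,"grip",g,shift(np.r_[g,.016]-s["tcp_pos"]))
```

```text
((540.754638671875, 329.0640869140625), (169.58995056152344, 51.1686897277832), 36.80775833129883)
yaw_y 36.80775 bore along -0.05371539268393001 [0.49878275 0.29549788]
tool y ang -52.79374278767856
centre [0.54075464 0.32906409] grip [0.55836895 0.34224499] [ 0.1986 -0.2237  1.1165]
```

```bash
python3 -m inch '0.199 -0.224 0.1 0 0 0.002;0.199 -0.224 0.2 0 0 0.002;0.199 -0.224 0.4 0 0 0.002;0.199 -0.224 0.55 0 0 0.002;0.199 -0.224 0.7 0 0 0.002;0.199 -0.224 0.8 0 0 0.002;0.199 -0.224 0.88 0 0 0.002;0.199 -0.224 0.92 0 0 0.002;0.199 -0.224 0.96 0 0 0.002;0.199 -0.224 0.98 0 0 0.002' 80
python3 -c "
from h import *
p=r.get_state()['tcp_pos'];print(shift(np.array([.5584,.3422,.016])-p))"
```

```text
clock: 12.3
tcp_pos: [0.5588, 0.3426, 0.0499]
tool_rot: [-0.0, 0.949, 0.316, 0.0]
wrist_force: [0.4, -0.7, 0.8]
gripper_width: 0.0797
finger_force: 0.0
[-0.0023  0.0004  0.1358]
```

```bash
python3 -m inch '-0.002 0 0.05 0 0 0;-0.002 0 0.1 0 0 0;-0.002 0 0.136 0 0 0;-0.002 0 0.136 0 0 0;-0.002 0 0.136 0 0 0;-0.002 0 0.136 0 0 0;-0.002 0 0.136 0 0 0;-0.002 0 0.136 0 0 0;-0.002 0 0.136 0 0 0;-0.002 0 0.136 0 0 0' 80
python3 -m inch '0 0 0 0 0 0;0 0 0 0 0 0;0 0 0 0 0 0;0 0 0 0 0 0;0 0 0 0 0 0;0 0 0 0 0 0;0 0 0 0 0 0;0 0 -0.04 0 0 0;0 0 -0.08 0 0 0;0 0 -0.1 0 0 0' 0
```

```text
clock: 13.3
tcp_pos: [0.5583, 0.3422, 0.0164]
tool_rot: [-0.0, 0.949, 0.316, 0.0]
wrist_force: [0.9, -0.1, -0.1]
gripper_width: 0.0798
finger_force: 0.0
clock: 14.3
tcp_pos: [0.5584, 0.3426, 0.0421]
tool_rot: [-0.0, 0.949, 0.316, 0.0]
wrist_force: [0.8, 0.7, -5.2]
gripper_width: 0.0496
finger_force: 30.0
```

```bash
python3 -m inch '0 0 0 0 0 -0.04;0 0 0 0 0 -0.08;0 0 0 0 0 -0.12;-0.05 0.05 0 0 0 -0.16;-0.12 0.13 0 0 0 -0.2;-0.2 0.22 0 0 0 -0.244;-0.28 0.3 0 0 0 -0.244;-0.33 0.36 0 0 0 -0.244;-0.349 0.378 0 0 0 -0.244;-0.349 0.378 0 0 0 -0.244'
python3 -m inch '0 0 0 0 0 0;0 0 0 0 0 0;0 0 0 0 0 0;0 0 0 0 0 0;0 0 0 0 0 0;0 0 0 0 0 0;0 0 0 0 0 0;0 0 0 0 0 0;0 0 0 0 0 0;0 0 0 0 0 0'
python3 - <<'E'
from h import *
s=r.get_state();c=optics.get_calibration("wrist");cw=optics.camera("wrist");sc=optics.camera("scene")
cv2.imwrite("pics/c4.png",np.hstack([cw[60:400,160:480],cv2.resize(sc[200:370,240:400],None,fx=2,fy=2)]));cv2.imwrite("pics/w4.png",cw);np.save("w4.npy",c,allow_pickle=True)
ty=rot(s["tool_rot"]).apply([0,1,0]);print(s["tcp_pos"],np.degrees(np.arctan2(ty[1],ty[0])))
E
```

```text
clock: 15.3
tcp_pos: [0.5453, 0.2132, 0.0414]
tool_rot: [0.0, 0.763, 0.647, 0.0]
wrist_force: [-0.0, 0.8, -6.4]
gripper_width: 0.05
finger_force: 30.0
clock: 16.3
tcp_pos: [0.545, 0.2142, 0.0412]
tool_rot: [-0.0, 0.762, 0.648, 0.0]
wrist_force: [0.1, 0.5, -5.9]
gripper_width: 0.0493
finger_force: 30.0
[0.54499876 0.21420117 0.04120687] -9.282164201024802
```

View pics/c4.png

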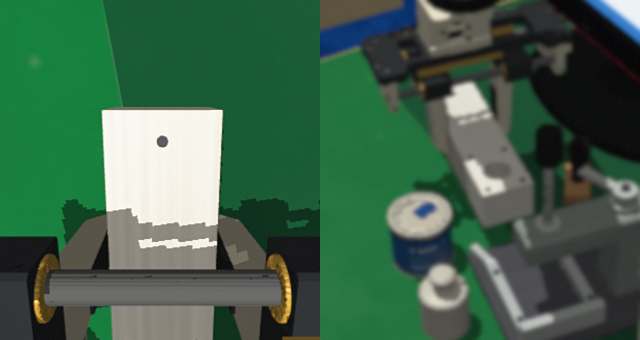

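The housing hangs level in the grip, lined up with the mouth between the tin and the stamp. The probe is up.

```bash
python3 -m inch '0 0 0.03 0 0 0;0 0 0.048 0 0 0;-0.04 0 0.048 0 0 0;-0.08 0 0.048 0 0 0;-0.12 0 0.048 0 0 0;-0.16 0 0.048 0 0 0;-0.2 0 0.048 0 0 0;-0.2 0 0.048 0 0 0;-0.2 0 0.048 0 0 0;-0.2 0 0.048 0 0 0'
```

```text
clock: 17.4
tcp_pos: [0.5371, 0.1659, 0.0295]
tool_rot: [-0.0, 0.762, 0.648, 0.001]
wrist_force: [-0.2, 0.6, -6.3]
gripper_width: 0.05
finger_force: 30.0
```

```bash
python3 -m inch '-0.04 0 0 0 0 0;-0.08 0 0 0 0 0;-0.12 0 0 0 0 0;-0.16 0 0 0 0 0;-0.19 0 0 0 0 0;-0.21 0 0 0 0 0;-0.21 0 0.006 0 0 0;-0.21 0 0.012 0 0 0;-0.21 0 0.016 0 0 0;-0.21 0 0.016 0 0 0'
```

```text
clock: 18.4
tcp_pos: [0.5284, 0.1138, 0.025]
tool_rot: [-0.0, 0.762, 0.648, 0.0]
wrist_force: [0.1, 0.4, -5.6]
gripper_width: 0.0499
finger_force: 30.0
```

```bash
python3 -m inch '0 0 0.004 0 0 0;0 0 0.006 0 0 0;0 0 0.008 0 0 0;0 0 0.008 0 0 0;0 0 0.008 0 0 0;0 0 0.008 0 0 0;0 0 0.008 0 0 0;0 0 0.008 0 0 0;0 0 0.008 0 0 0;0 0 0.008 0 0 0'
```

```text
clock: 19.4
tcp_pos: [0.5286, 0.1138, 0.0241]
tool_rot: [0.0, 0.762, 0.648, 0.001]
wrist_force: [-2.8, 0.2, 5.6]
gripper_width: 0.0497
finger_force: 30.0
```

```bash
python3 -m inch '0 0 0 0 0 0;0 0 0 0 0 0;0 0 0 0 0 0;0.03 0 0 0 0 0;0.06 0 0 0 0 0;0.09 0 0 0 0 0;0.09 0 0 0 0 0;0.09 0 0 0 0 0;0.09 0 0 0 0 0;0.09 0 0 0 0 0' 57
python3 -m inch '0 0 0 0 0 0;0 0 0 0 0 0;0 0 0 0 0 0;0 0 0 0 0 0;0 0 0 0 0 0;0 0 0 0 0 0;0 0 0 0 0 0;0 0 0 0 0 0;0 0 0 0 0 0;0 0 0 0 0 0' 0
```

```text
clock: 20.4
tcp_pos: [0.5321, 0.1348, 0.0231]
tool_rot: [0.0, 0.762, 0.647, -0.0]
wrist_force: [0.1, -0.1, -0.5]
gripper_width: 0.0573
finger_force: 0.0
clock: 21.4
tcp_pos: [0.5321, 0.135, 0.0232]
tool_rot: [0.0, 0.762, 0.648, -0.0]
wrist_force: [0.0, -2.0, -0.3]
gripper_width: 0.0499
finger_force: 30.0
```

```bash
python3 -m inch '-0.012 0 0 0 0 0;-0.024 0 0 0 0 0;-0.036 0 0 0 0 0;-0.048 0 0 0 0 0;-0.06 0 0 0 0 0;-0.06 0 0 0 0 0;-0.06 0 0 0 0 0;-0.06 0 0 0 0 0;-0.06 0 0 0 0 0;-0.06 0 0 0 0 0'
python3 -m inch '-0.004 0 0 0 0 0;-0.008 0 0 0 0 0;-0.012 0 0 0 0 0;-0.014 0 0 0 0 0;-0.014 0 0 0 0 0;-0.014 0 0 0 0 0;-0.014 0 0 0 0 0;-0.014 0 0 0 0 0;-0.014 0 0 0 0 0;-0.014 0 0 0 0 0'
```

```text
clock: 22.4
tcp_pos: [0.5297, 0.12, 0.0232]
tool_rot: [0.0, 0.762, 0.647, -0.0]
wrist_force: [0.2, 0.6, -0.7]
gripper_width: 0.0497
finger_force: 30.0
clock: 23.4
tcp_pos: [0.5291, 0.1172, 0.0232]
tool_rot: [-0.0, 0.762, 0.648, 0.0]
wrist_force: [0.6, 3.4, -2.2]
gripper_width: 0.0499
finger_force: 30.0
```

```bash
python3 -m inch '-0.003 0 0 0 0 0;-0.006 0 0 0 0 0;-0.006 0 0 0 0 0;-0.006 0 0 0 0 0;-0.006 0 0 0 0 0;-0.006 0 0 0 0 0;-0.006 0 0 0 0 0;-0.006 0 0 0 0 0;-0.006 0 0 0 0 0;-0.006 0 0 0 0 0'
```

```text
clock: 24.4
tcp_pos: [0.5292, 0.1171, 0.0234]
tool_rot: [-0.001, 0.762, 0.648, 0.001]
wrist_force: [0.2, 5.7, -1.8]
gripper_width: 0.0497
finger_force: 30.0
```

```bash
python3 -m inch '-0.004 0 0 0 0 0;-0.008 0 0 0 0 0;-0.008 0 0 0 0 0;-0.008 0 0 0 0 0;-0.008 0 0 0 0 0;-0.008 0 0 0 0 0;-0.008 0 0 0 0 0;-0.008 0 0 0 0 0;-0.008 0 0 0 0 0;-0.008 0 0 0 0 0'
```

```text
clock: 25.4
tcp_pos: [0.5292, 0.1171, 0.0238]
tool_rot: [-0.002, 0.762, 0.648, 0.003]
wrist_force: [0.2, 8.2, -2.2]
gripper_width: 0.0496
finger_force: 30.0
```

```bash
python3 -m inch '0 0 0 0 0 0;0 0 0 0 0 0;0 0 0 0 0 0;0 0 -0.1 0 0 0;0 0 -0.25 0 0 0;0 0 -0.45 0 0 0;0 0 -0.65 0 0 0;0 0 -0.85 0 0 0;0 0 -0.85 0 0 0;0 0 -0.85 0 0 0' 57
python3 - <<'E'
from h import *
s=r.get_state();c=optics.get_calibration("wrist");cw=optics.camera("wrist");cv2.imwrite("pics/w5.png",cw[60:400,160:500])
np.save("w5.npy",c,allow_pickle=True);cv2.imwrite("pics/w5f.png",cw)
print(s["tcp_pos"],shift(np.array([.5139,.0208,.24])-s["tcp_pos"]))
E
```

```text
clock: 26.4
tcp_pos: [0.5288, 0.1126, 0.2366]
tool_rot: [0.001, 0.762, 0.647, 0.0]
wrist_force: [-0.6, -0.1, -1.6]
gripper_width: 0.0571
finger_force: 0.0
[0.52875354 0.11257708 0.23655329] [-0.3719  0.001  -0.0129]
```

View pics/w5.png

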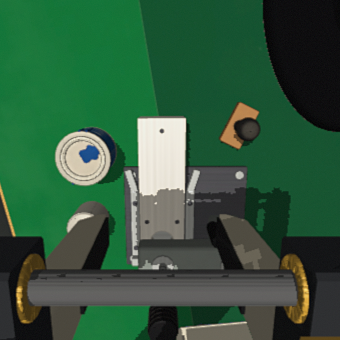

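```bash
python3 -c "
from h import *
c=np.load('w5.npy',allow_pickle=True).item();d=cast(c,(322,178),.048)[0,:2]-[.5137,.0203];a=np.radians(-9.25)
print(d@[np.cos(a),np.sin(a)],d@[-np.sin(a),np.cos(a)])"
python3 -m inch '-0.1 0 0 0 0 0;-0.2 0 0 0 0 0;-0.3 0 0 0 0 0;-0.372 0 0 0 0 0;-0.372 0 0 0 0 0;-0.372 0 0 0 0 0;-0.372 0 0.04 0 0 0;-0.372 0 0.08 0 0 0;-0.372 0 0.08 0 0 0;-0.372 0 0.08 0 0 0' 52
python3 -c "
from h import *
p=r.get_state()['tcp_pos'];print(shift(np.array([.5139,.0208,.1698])-p))"
```

```text
-0.00032379273583648185 0.1403659001408353
clock: 27.45
tcp_pos: [0.5133, 0.0224, 0.2151]
tool_rot: [-0.001, 0.762, 0.648, -0.0]
wrist_force: [-0.0, 0.6, 0.3]
gripper_width: 0.052
finger_force: 0.0
[-0.0061  0.0038  0.1812]
```

```bash
python3 -m inch '-0.006 0.004 0.04 0 0 0;-0.006 0.004 0.08 0 0 0;-0.006 0.004 0.12 0 0 0;-0.006 0.004 0.16 0 0 0;-0.006 0.004 0.182 0 0 0;-0.006 0.004 0.182 0 0 0;-0.006 0.004 0.182 0 0 0;-0.006 0.004 0.182 0 0 0;-0.006 0.004 0.182 0 0 0;-0.006 0.004 0.182 0 0 0' 52
python3 -m inch '0 0 0 0 0 0;0 0 0 0 0 0;0 0 0 0 0 0;0 0 0 0 0 0;0 0 0 0 0 0;0 0 0 0 0 0;0 0 0 0 0 0;0 0 0 0 0 0;0 0 0 0 0 0;0 0 0 0 0 0' 0
```

```text
clock: 28.45
tcp_pos: [0.5145, 0.0202, 0.1705]
tool_rot: [0.0, 0.762, 0.648, 0.0]
wrist_force: [0.0, -0.3, -0.1]
gripper_width: 0.0518
finger_force: 0.0
clock: 29.45
tcp_pos: [0.5141, 0.0202, 0.1702]
tool_rot: [-0.0, 0.762, 0.648, -0.0]
wrist_force: [-1.1, 0.4, 0.4]
gripper_width: 0.0214
finger_force: 30.0
```

```bash
python3 -m inch '0 0 0.01 0 0 0;0 0 0.02 0 0 0;0 0 0.03 0 0 0;0 0 0.04 0 0 0;0 0 0.05 0 0 0;0 0 0.06 0 0 0;0 0 0.068 0 0 0;0 0 0.072 0 0 0;0 0 0.074 0 0 0;0 0 0.074 0 0 0'
python3 -m inch '0 0 0.001 0 0 0;0 0 0.002 0 0 0;0 0 0.003 0 0 0;0 0 0.004 0 0 0;0 0 0.005 0 0 0;0 0 0.006 0 0 0;0 0 0.006 0 0 0;0 0 0.006 0 0 0;0 0 0.006 0 0 0;0 0 0.006 0 0 0'
```

```text
clock: 30.45
tcp_pos: [0.5141, 0.0202, 0.1515]
tool_rot: [-0.0, 0.762, 0.648, -0.0]
wrist_force: [-2.6, 1.3, 1.3]
gripper_width: 0.0217
finger_force: 30.0
clock: 31.45
tcp_pos: [0.5141, 0.0202, 0.1501]
tool_rot: [-0.0, 0.762, 0.648, -0.0]
wrist_force: [-4.1, 0.0, 2.8]
gripper_width: 0.0212
finger_force: 30.0
```

```bash
python3 -m inch '0 0 0.001 0 0 0;0 0 0.002 0 0 0;0 0 0.003 0 0 0;0 0 0.004 0 0 0;0 0 0.005 0 0 0;0 0 0.006 0 0 0;0 0 0.007 0 0 0;0 0 0.007 0 0 0;0 0 0.007 0 0 0;0 0 0.007 0 0 0'
```

```text
clock: 32.45
tcp_pos: [0.5141, 0.0202, 0.1483]
tool_rot: [-0.0, 0.762, 0.648, -0.0]
wrist_force: [-4.0, 0.4, 1.3]
gripper_width: 0.0211
finger_force: 30.0
```

Run:
```python
from h import *
c=np.load("w3.npy",allow_pickle=True).item();im=cv2.imread("pics/w3.png")
cv2.imwrite("pics/bore.png",cv2.resize(im[205:262,250:306],None,fx=8,fy=8,interpolation=cv2.INTER_CUBIC))
print(proj(c,[[.4968,.2961,z] for z in(.04,.028,.019,.010)]))
```

```text
[[278.72717391 232.91985609]
 [279.86538686 230.90744247]
 [280.68060242 229.4661033 ]
 [281.46494569 228.07934779]]
```

View pics/bore.png

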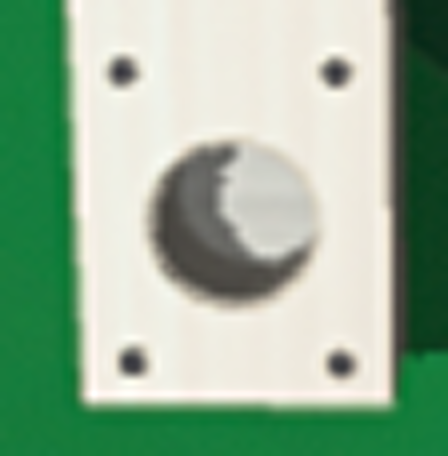

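The bore close-up shows the mouth edge at (150–320, 140–305) and the lit floor on the right. The depth can't be read from it, so I'll carry on by force.

```bash
python3 -m inch '0 0 0.001 0 0 0;0 0 0.002 0 0 0;0 0 0.003 0 0 0;0 0 0.004 0 0 0;0 0 0.005 0 0 0;0 0 0.006 0 0 0;0 0 0.007 0 0 0;0 0 0.008 0 0 0;0 0 0.008 0 0 0;0 0 0.008 0 0 0'
```

```text
clock: 33.45
tcp_pos: [0.5141, 0.0202, 0.1463]
tool_rot: [-0.0, 0.762, 0.648, -0.0]
wrist_force: [-5.3, 1.4, 2.3]
gripper_width: 0.0217
finger_force: 30.0
```

```bash
python3 -m inch '0 0 0.001 0 0 0;0 0 0.002 0 0 0;0 0 0.003 0 0 0;0 0 0.004 0 0 0;0 0 0.005 0 0 0;0 0 0.006 0 0 0;0 0 0.007 0 0 0;0 0 0.008 0 0 0;0 0 0.008 0 0 0;0 0 0.008 0 0 0'
```

```text
clock: 34.45
tcp_pos: [0.5141, 0.0202, 0.1443]
tool_rot: [-0.0, 0.762, 0.648, -0.0]
wrist_force: [-5.6, 0.3, 1.9]
gripper_width: 0.0213
finger_force: 30.0
```

```bash
python3 -m inch '0 -0.001 0.001 0 0 0;0 -0.002 0.002 0 0 0;0 -0.003 0.003 0 0 0;0 -0.003 0.004 0 0 0;0 -0.003 0.005 0 0 0;0 -0.003 0.006 0 0 0;0 -0.003 0.007 0 0 0;0 -0.003 0.008 0 0 0;0 -0.003 0.008 0 0 0;0 -0.003 0.008 0 0 0'
```

```text
clock: 35.45
tcp_pos: [0.5141, 0.0202, 0.1426]
tool_rot: [0.0, 0.762, 0.648, 0.0]
wrist_force: [-2.4, -0.3, 2.1]
gripper_width: 0.0214
finger_force: 30.0
```

```bash
python3 -m inch '0 0 0.001 0 0 0;0 0 0.002 0 0 0;0 0 0.003 0 0 0;0 0 0.004 0 0 0;0 0 0.005 0 0 0;0 0 0.006 0 0 0;0 0 0.007 0 0 0;0 0 0.008 0 0 0;0 0 0.008 0 0 0;0 0 0.008 0 0 0'
```

```text
clock: 36.45
tcp_pos: [0.514, 0.0203, 0.1405]
tool_rot: [0.0, 0.762, 0.648, 0.0]
wrist_force: [0.4, -0.8, 1.4]
gripper_width: 0.0213
finger_force: 30.0
```

```bash
python3 -m inch '0 0 0.001 0 0 0;0 0 0.002 0 0 0;0 0 0.003 0 0 0;0 0 0.004 0 0 0;0 0 0.005 0 0 0;0 0 0.006 0 0 0;0 0 0.007 0 0 0;0 0 0.008 0 0 0;0 0 0.008 0 0 0;0 0 0.008 0 0 0'
```

```text
clock: 37.45
tcp_pos: [0.514, 0.0203, 0.1385]
tool_rot: [0.0, 0.762, 0.648, 0.0]
wrist_force: [3.5, -1.8, 1.3]
gripper_width: 0.0213
finger_force: 30.0
```

```bash
python3 -m inch '0 0.001 0.001 0 0 0;0 0.002 0.002 0 0 0;0 0.002 0.003 0 0 0;0 0.002 0.004 0 0 0;0 0.002 0.005 0 0 0;0 0.002 0.006 0 0 0;0 0.002 0.007 0 0 0;0 0.002 0.008 0 0 0;0 0.002 0.008 0 0 0;0 0.002 0.008 0 0 0'
```

```text
clock: 38.45
tcp_pos: [0.514, 0.0203, 0.1364]
tool_rot: [-0.0, 0.762, 0.648, -0.0]
wrist_force: [2.2, -0.7, 1.5]
gripper_width: 0.0215
finger_force: 30.0
```

```bash
python3 -m inch '0 0 0.001 0 0 0;0 0 0.002 0 0 0;0 0 0.003 0 0 0;0 0 0.004 0 0 0;0 0 0.005 0 0 0;0 0 0.006 0 0 0;0 0 0.007 0 0 0;0 0 0.008 0 0 0;0 0 0.008 0 0 0;0 0 0.008 0 0 0'
```

```text
clock: 39.45
tcp_pos: [0.514, 0.0202, 0.1344]
tool_rot: [-0.0, 0.762, 0.648, -0.0]
wrist_force: [2.6, -0.6, 2.5]
gripper_width: 0.0214
finger_force: 30.0
```

```bash
python3 -m inch '0 0 0.001 0 0 0;0 0 0.002 0 0 0;0 0 0.003 0 0 0;0 0 0.004 0 0 0;0 0 0.005 0 0 0;0 0 0.006 0 0 0;0 0 0.007 0 0 0;0 0 0.007 0 0 0;0 0 0.007 0 0 0;0 0 0.007 0 0 0'
```

```text
clock: 40.45
tcp_pos: [0.514, 0.0203, 0.1326]
tool_rot: [-0.0, 0.762, 0.648, 0.0]
wrist_force: [1.9, -1.1, 1.8]
gripper_width: 0.0213
finger_force: 30.0
```

```bash
python3 -m inch '0 0 0.001 0 0 0;0 0 0.002 0 0 0;0 0 0.003 0 0 0;0 0 0.004 0 0 0;0 0 0.005 0 0 0;0 0 0.006 0 0 0;0 0 0.007 0 0 0;0 0 0.007 0 0 0;0 0 0.007 0 0 0;0 0 0.007 0 0 0'
```

```text
clock: 41.45
tcp_pos: [0.514, 0.0202, 0.1309]
tool_rot: [-0.0, 0.762, 0.648, 0.0]
wrist_force: [0.5, -0.3, 1.2]
gripper_width: 0.0213
finger_force: 30.0
```

```bash
python3 -m inch '0 0 0.001 0 0 0;0 0 0.002 0 0 0;0 0 0.003 0 0 0;0 0 0.004 0 0 0;0 0 0.005 0 0 0;0 0 0.006 0 0 0;0 0 0.007 0 0 0;0 0 0.007 0 0 0;0 0 0.007 0 0 0;0 0 0.007 0 0 0'
```

```text
clock: 42.45
tcp_pos: [0.514, 0.0202, 0.1292]
tool_rot: [-0.0, 0.762, 0.648, 0.0]
wrist_force: [0.5, -0.4, 2.3]
gripper_width: 0.0218
finger_force: 30.0
```

```bash
python3 -m inch '0 0 0.001 0 0 0;0 0 0.002 0 0 0;0 0 0.003 0 0 0;0 0 0.004 0 0 0;0 0 0.005 0 0 0;0 0 0.006 0 0 0;0 0 0.006 0 0 0;0 0 0.006 0 0 0;0 0 0.006 0 0 0;0 0 0.006 0 0 0'
```

```text
clock: 43.45
tcp_pos: [0.514, 0.0202, 0.1286]
tool_rot: [0.0, 0.762, 0.648, -0.0]
wrist_force: [-1.0, -1.1, 10.2]
gripper_width: 0.0216
finger_force: 30.0
```

```bash
python3 -m inch '0 0 -0.001 0 0 0;0 0 -0.003 0 0 0;0 0 -0.003 0 0 0;0 0 -0.003 0 0 0;0 0 -0.003 0 0 0;0 0 -0.003 0 0 0;0 0 -0.003 0 0 0;0 0 -0.003 0 0 0;0 0 -0.003 0 0 0;0 0 -0.003 0 0 0'
python3 - <<'E'
from h import *
t=optics.get_calibration("top");w=np.load("w1.npy",allow_pickle=True).item()
print(tri(t,(430,125),w,(537,228)))
print(cast(w,[(540,120),(537,228)],.15),cast(w,[(540,120),(537,228)],.25))
E
```

```text
clock: 44.45
tcp_pos: [0.514, 0.0202, 0.1287]
tool_rot: [0.0, 0.762, 0.648, -0.0]
wrist_force: [0.2, -0.2, 5.8]
gripper_width: 0.0214
finger_force: 30.0
(array([ 0.71987826, -0.03741458,  0.07280349]), np.float64(0.00044050582193189125))
[[ 0.67233398  0.09088695  0.15      ]
 [ 0.67168709 -0.01427895  0.15      ]] [[0.60984419 0.08968251 0.25      ]
 [0.60939062 0.01594476 0.25      ]]
```

```bash
python3 -m inch '0 0 0 0 0 0;0 0 0 0 0 0;0 0 0 0 0 0;0 0 -0.04 0 0 0;0 0 -0.12 0 0 0;0 0 -0.22 0 0 0;0 0 -0.28 0 0 0;0.09 0.02 -0.28 0 0 0;0.18 0.04 -0.28 0 0 0;0.18 0.04 -0.28 0 0 0' 52
python3 -m inch '0 0 0 0 0 0;0 0 0 0 0 0;0 0 0 0 0 0;0 0 0 0 0 0;0 0 0 0 0 0;0 0 0 0 0 0;0 0 0 0 0 0;0 0 0 0 0 0;0 0 0 0 0 0;0 0 0 0 0 0' 0
python3 - <<'E'
from h import *
s=r.get_state();c=optics.get_calibration("wrist");w=optics.camera("wrist");cv2.imwrite("pics/w6.png",cv2.resize(w[160:400,170:490],None,fx=2,fy=2))
a=np.radians(-9.25);X=np.array([np.cos(a),np.sin(a)]);Y=np.array([-np.sin(a),np.cos(a)]);O=np.array([.514,.0203])
d=s["tcp_pos"][:2]-O;print("stand",d@X,d@Y,s["tcp_pos"][2])
for q in(0,.1,.2,.3):
    p=np.r_[O+X*(.07-.05*np.sin(.6-q))+Y*.05*np.cos(.6-q),.145];print(q,(p[:2]-O)@X,(p[:2]-O)@Y,proj(c,p)[0]*2-[340,320])
E
```

```text
clock: 45.45
tcp_pos: [0.5317, 0.0668, 0.1996]
tool_rot: [-0.001, 0.76, 0.649, 0.002]
wrist_force: [-1.0, 0.2, 0.8]
gripper_width: 0.0519
finger_force: 0.0
clock: 46.45
tcp_pos: [0.5312, 0.0631, 0.1985]
tool_rot: [-0.0, 0.762, 0.648, 0.0]
wrist_force: [-0.6, -0.1, -0.7]
gripper_width: 0.0005
finger_force: 0.0
stand 0.010086540512385087 0.0449627316950832 0.19846739347918813
0 0.041767876330248185 0.041266780745483914 [398.7459575  210.61202792]
0.1 0.04602872306978982 0.04387912809451863 [411.425112   203.36293264]
0.2 0.050529082884567464 0.04605304970014426 [424.818719   197.29716442]
0.3 0.05522398966693307 0.04776682445628031 [438.77779391 192.49283884]
```

View pics/w6.png

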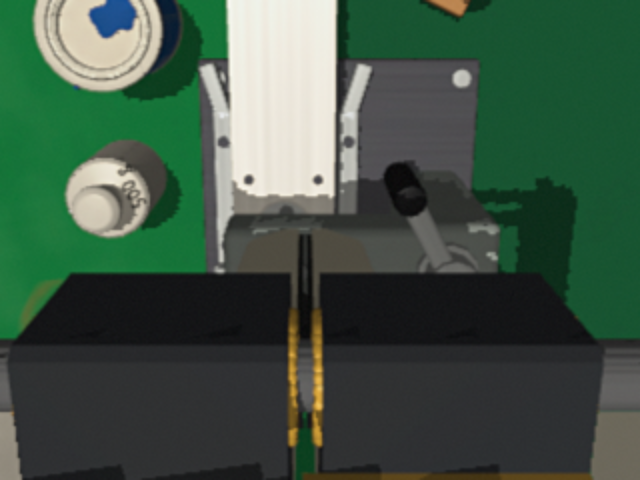

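Everything stands in place. The pin top is at about (410,200), i.e. q≈0.1, with the closed fingers to its left.

```bash
python3 -m inch '0 0 0.06 0 0 0;0 0 0.12 0 0 0;0 0 0.18 0 0 0;0 0 0.24 0 0 0;0 0 0.29 0 0 0;0 0 0.314 0 0 0;0 0 0.314 0 0 0;0 0 0.314 0 0 0;0 0 0.314 0 0 0;0 0 0.314 0 0 0'
python3 -m inch '0 0.02 0 0 0 0;0 0.04 0 0 0 0;0 0.06 0 0 0 0;0 0.08 0 0 0 0;0 0.1 0 0 0 0;0 0.12 0 0 0 0;0 0.14 0 0 0 0;0 0.14 0 0 0 0;0 0.14 0 0 0 0;0 0.14 0 0 0 0'
```

```text
clock: 47.5
tcp_pos: [0.5316, 0.0631, 0.1206]
tool_rot: [0.0, 0.762, 0.648, 0.001]
wrist_force: [-0.3, -0.6, 0.3]
gripper_width: 0.0001
finger_force: 0.0
clock: 48.5
tcp_pos: [0.5664, 0.056, 0.12]
tool_rot: [0.001, 0.762, 0.647, -0.0]
wrist_force: [0.1, 0.3, 0.4]
gripper_width: 0.0008
finger_force: 0.0
```

```bash
python3 -m inch '0 0.01 0 0 0 0;0 0.02 0 0 0 0;0 0.03 0 0 0 0;0 0.04 0 0 0 0;0 0.05 0 0 0 0;0 0.06 0 0 0 0;0 0.07 0 0 0 0;0 0.075 0 0 0 0;0 0.08 0 0 0 0;0 0.08 0 0 0 0'
python3 - <<'E'
from h import *
c=optics.get_calibration("wrist");w=optics.camera("wrist");cv2.imwrite("pics/w7.png",cv2.resize(w[160:400,170:490],None,fx=2,fy=2))
a=np.radians(-9.25);X=np.array([np.cos(a),np.sin(a)]);Y=np.array([-np.sin(a),np.cos(a)]);O=np.array([.514,.0203])
d=r.get_state()["tcp_pos"][:2]-O;print("stand",d@X,d@Y)
for q in(0,.1,.5,.8,.9,1,1.1):
    p=np.r_[O+X*(.07-.05*np.sin(.6-q))+Y*.05*np.cos(.6-q),.145];print(q,(p[:2]-O)@X,proj(c,p)[0]*2-[340,320])
E
```

```text
clock: 49.5
tcp_pos: [0.5854, 0.0539, 0.1197]
tool_rot: [-0.0, 0.762, 0.647, -0.0]
wrist_force: [-2.2, -0.1, 0.4]
gripper_width: 0.0006
finger_force: 0.8
stand 0.06512528402214636 0.04490742311819311
0 0.041767876330248185 [206.69596604 317.68914003]
0.1 0.04602872306978982 [224.87345271 307.28006008]
0.5 0.0650083291676586 [307.74547294 283.51879064]
0.8 0.07993346653975311 [373.44376682 286.49112553]
0.9 0.08477601033306698 [394.5790018  291.48224892]
1 0.08947091711543258 [414.89538542 298.37495569]
1.1 0.09397127693021012 [434.15116773 307.06886498]
```

View pics/w7.png

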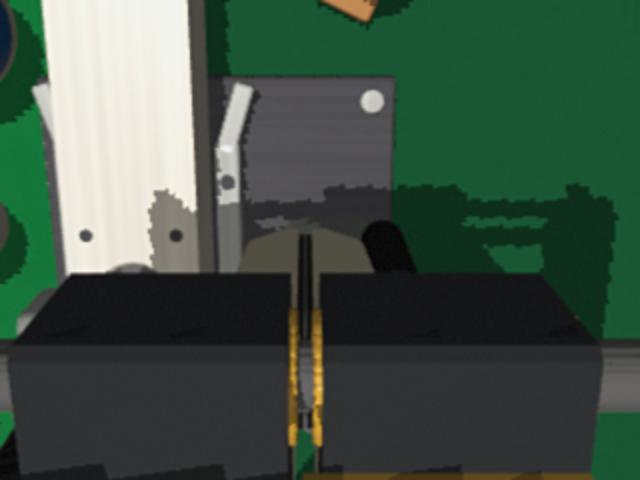

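The pin, at (382,235) and partly hidden, is being pushed ahead of the fingers.

```bash
python3 -m inch '0 0.004 0 0 0 0;0 0.008 0 0 0 0;0 0.012 0 0 0 0;0 0.016 0 0 0 0;0 0.018 0 0 0 0;0 0.018 0 0 0 0;0 0.018 0 0 0 0;0 0.018 0 0 0 0;0 0.018 0 0 0 0;0 0.018 0 0 0 0'
```

```text
clock: 50.55
tcp_pos: [0.5899, 0.0536, 0.12]
tool_rot: [-0.0, 0.762, 0.648, 0.0]
wrist_force: [-2.3, -0.3, -1.0]
gripper_width: 0.0003
finger_force: 0.9
```

```bash
python3 -m inch '0 0.003 0 0 0 0;0 0.006 0 0 0 0;0 0.009 0 0 0 0;0 0.012 0 0 0 0;0 0.012 0 0 0 0;0 0.012 0 0 0 0;0 0.012 0 0 0 0;0 0.012 0 0 0 0;0 0.012 0 0 0 0;0 0.012 0 0 0 0'
```

```text
clock: 51.55
tcp_pos: [0.593, 0.0531, 0.12]
tool_rot: [-0.0, 0.762, 0.648, 0.0]
wrist_force: [-2.3, -0.4, -0.3]
gripper_width: 0.0005
finger_force: 1.1
```

```bash
python3 -m inch '0 0.003 0 0 0 0;0 0.006 0 0 0 0;0 0.009 0 0 0 0;0 0.012 0 0 0 0;0 0.012 0 0 0 0;0 0.012 0 0 0 0;0 0.012 0 0 0 0;0 0.012 0 0 0 0;0 0.012 0 0 0 0;0 0.012 0 0 0 0'
```

```text
clock: 52.55
tcp_pos: [0.5933, 0.0529, 0.1198]
tool_rot: [-0.002, 0.762, 0.648, -0.002]
wrist_force: [-6.8, -0.9, 3.2]
gripper_width: 0.0005
finger_force: 3.8
```

```bash
python3 -m inch '0 -0.04 0 0 0 0;0 -0.06 0 0 0 0;0 -0.06 -0.1 0 0 0;0 -0.06 -0.25 0 0 0;0.1 -0.06 -0.4 0 0 0;0.3 -0.06 -0.55 0 0 0;0.5 -0.06 -0.6 0 0 0;0.6 -0.06 -0.6 0 0 0;0.6 -0.06 -0.6 0 0 0;0.6 -0.06 -0.6 0 0 0'
python3 - <<'E'
from h import *
s=optics.camera("scene");t=optics.camera("top")
cv2.imwrite("pics/fin.png",np.hstack([cv2.resize(s[220:400,250:430],(400,400)),cv2.resize(t[170:330,290:450],(400,400))]))
E
```

```text
clock: 53.55
tcp_pos: [0.6055, 0.2043, 0.2703]
tool_rot: [0.0, 0.761, 0.649, 0.001]
wrist_force: [-0.1, 0.3, 0.4]
gripper_width: 0.0007
finger_force: 0.0
```

View pics/fin.png

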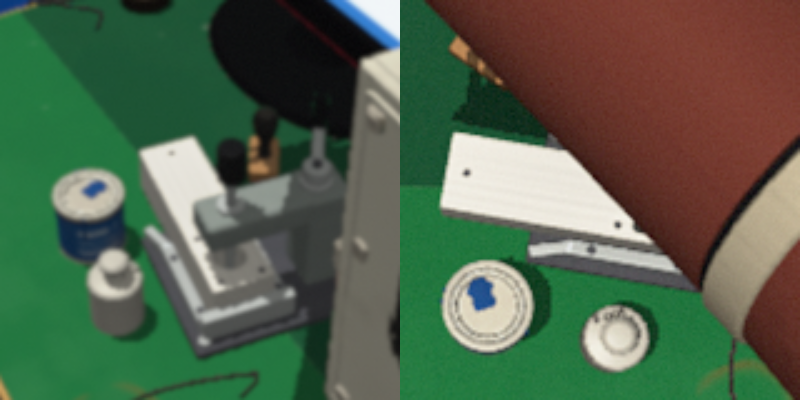

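The housing is home at the stop, with the probe down in the bore at (230,255). The lever points away with its pin at (320,105), and the tin, weight and stamp stand where they were.

```bash
python3 -c "
from station import order
print(order.sign_off())"
```

```text
the job is handed in; nothing more can be done
None
```

The job is handed in at about 54 s: the housing is against the end stop and released, the probe was lowered until it met the bore bottom (about 10 N at contact), the lever was then swung to its end stop, and the weight, tin and stamp were not moved; the depth comes to roughly 27–30 mm by my estimate.

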